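# Close the leak-test clamp on a claw bowl

## Task

Close the leak-test clamp: take the drop bar by its red knob, lift it over the yellow striker post, draw the carriage up so that the rubber pad presses on the clear bowl, and let the bar drop fully down into the catch behind the post so the clamp stays shut when you let go. The bowl is thin: bring the pad on gently and never push on the bowl and post, pad and bar together, with more than 25 N. Leave the vacuum setting and everything else on the bench as it is.

Things in the scene. Friction and masses are not known exactly. Their poses are not given: they have to be found in the camera images.
- bed: fixed green steel bed plate of the clamp, 310 x 130 x 12 mm. Origin on the table; the plate runs from 135 mm behind to 175 mm ahead of it along its own x. Own +x is the closing direction, in which the carriage slides towards the bowl; y is across, z up.
- carriage (a joint): sliding carriage, m along the bed's +x: 0 fully open, grows as it closes, travel 0.12; starts at 0 to 0.012. About 1.5 N of slide friction and no return spring. It carries the drop bar and the rubber pad. The pad meets the bowl at a value somewhere between 0.045 and 0.085.
- bar (a joint): pivoting steel drop bar on the carriage, rad: 0 = level, down on its stop (also when down in the catch); grows as the knob end is lifted; falls by its own weight (about 0.25 kg). It points along the bed's +x. Under the knob is a downward tooth, 12 mm long in x, 18 mm deep. Lift more than 0.16 rad to pass over the post; 0.25 gives ample room.
- bar_knob (a point): centre of the red knob on the bar's free end: upright cylinder, diameter 24 mm, height 30 mm. Bar level: 166 mm above the table, 126 mm ahead of and 35 mm above the pivot. The bar below is 16 mm wide, its top 15 mm under this point; free air on both sides. Pinched across the bar (along the bed's y) it can turn between the fingers as the bar swings.
- bar_pivot (a point): the bar's pivot pin (axis along the bed's y), 131 mm above the table, fixed to the carriage and moving with it.
- pad_seat (a point): point on the carriage where the centre of the black rubber pad's front face is while nothing presses it (88 mm disc, facing the bowl, 72 mm above the table; at the bed's x = carriage value). Behind the pad is a spring of 2 N/mm that can give 14 mm.
- end_unit: far end of the clamp: two 150 mm steel rails on the bed, origin midway between them on the bed plate at the bed's own (0.095, 0, 0.012). They carry the head: clear bowl, mouth (82 mm) towards the pad, and behind it the yellow striker post, 30 mm wide, 14 mm thick, top 140 mm above the table, square. The head is screwed down anywhere in a 40 mm range: this pose does NOT tell where.
- mouth_nearest (a point): fixed point: the place nearest the pad where the bowl's mouth can be; it really is 0 to 40 mm beyond along +x, to be seen or felt. Post front face 50 mm, back face 64 mm beyond the mouth. The tooth can drop behind the post once the pad is pressed in 4 mm (8 N) or more; pad and tooth together must not load the head over 25 N. Once down, the spring pulls the tooth against the post and holds.
- claw_centre (a point): loose chrome milking claw, 80 mm body with four stubs, 80 mm high; point 30 mm up its axis. Leave alone.
- liner_centre (a point): loose cracked black rubber liner, 175 mm long, lying; point at about its middle. Leave alone.
- nozzle_centre (a point): loose brass pulsator nozzle, 28 mm wide, 55 mm high, standing; its centre. Leave alone.
- cap_centre (a point): loose blue plastic cup shell cap, 60 mm disc, 22 mm high; its centre. Leave alone.
- wrench_grip (a point): loose wrench lying on the table; point on its handle. Leave alone.
- shell_centre (a point): loose steel teat cup shell, 52 mm wide, 135 mm high, standing; its centre. Leave alone.
- grease_centre (a point): loose green grease jar, 70 mm wide, 75 mm high; its centre. Leave alone.
- dial_mark (a point): point on the grip of the black bakelite knob of the blue vacuum regulator, 18 mm off the knob's axis. Leave it as it is set.

How it is judged:
On the way:
1. the bar has been lifted to clear the striker post (value of joint bar above 0.12 rad), for 0.1 s.
At the end, for the whole second after the job is handed in: The clamp stays shut by itself: the bar is down in the catch (bar joint below 0.04 rad), the carriage is at rest past 0.045 m and the pad still presses on the bowl (clamp and end unit press on one another with more than 5 N) (value of joint bar below 0.04 rad and value of joint carriage above 0.045 m and contact force between bed and end_unit above 5 N and velocity of joint carriage between -0.005 and 0.005 m/s); the robot touches nothing.
It fails at once if the clamp is driven against the bowl or the striker post with more than 25 N (contact force between bed and end_unit above 25 N).
It fails at once if a bystander is moved by more than 20 mm (distance of any of claw_centre, liner_centre, nozzle_centre, cap_centre, wrench_grip, shell_centre, grease_centre from where it was at the start of the episode above 0.02 m).
It fails at once if the vacuum regulator's knob is turned (distance of dial_mark from where it was at the start of the episode above 0.006 m).
It also fails if it takes over 54 s, if anything falls off the work surface, if the arm or the gripper's body presses on something with over 40 N, if the wrist force passes 120 N, or if a joint passes its speed limit or range.

## Robot

A 6-joint arm with a two-finger parallel gripper is mounted at the origin on the work surface. World frame = base frame: x ahead of the robot, y to its left, z up, the work surface at z = 0. Lengths are in m, angles in rad, forces in N, time in s.
With the tool pointing down it reaches from about 0.3 to 0.875 m from the base axis. Payload 6.4 kg.
Tool frame: the origin (TCP) lies midway between the tips of the shut fingers; the grasp point (between the pads) lies 19 mm behind it; z points along the fingers, y is the line along which they close (so a half turn about z gives the same grasp; the last joint's range is limited). The gripper opens to 85 mm and grips with 20 to 120 N. Pads are 22 mm wide; open, the fingers measure 114 mm over their backs; the gripper's body (76 mm by 85 mm) begins 54 mm behind the grasp point. The pads swing forward as they close: fully open they stand 13 mm farther back than shut.
Start: joints at [1.056, 0.181, 1.607, -0, 1.354, -0.206], TCP at [0.175, 0.548, 0.231] pointing down, gripper open.
Joint ranges: [-2.99, 2.99], [-0.89, 2.07], [0.3, 2.58], [-1.14, 4.28], [0, 2.63], [-3.12, 3.12]. Speed limits (rad/s): [2.57, 2.57, 3.01, 3.14, 3.14, 3.14].

## Interface

Orientations are given as a unit quaternion [w, x, y, z].
In Python, from bench import status, camera, ctrl gives the robot as it stands. The module is installed in compiled form; this text tells all that it offers.
- The arm moves only by the shell command python3 -m handwheel 'ROWS'. ROWS is JSON, a list that holds one entry, the list of rows, each a list of 7 numbers: the opening, from -1 (shut) to 1 (fully open), then the shift along the tool's x, y, z in cm, then the turn, a rotation vector about the tool's x, y, z in degrees. A call has 1 to 10 rows; each row is the pose to reach, as a shift and turn from the pose commanded when the call began, along the tool's axes at that moment; what a row does not reach only later rows make up. A row lasts 1/8 s, in which the tool goes at most 62.5 mm and 10.7 degrees, less where a joint would pass 70% of its speed; a pose out of reach is approached as far as the arm can. A call with a gripper value outside its range is refused whole. The fingers move at their own pace and stop on an object; the grip force is fixed at half the most. Time passes only in rows, so rows that repeat a pose let the fingers close. It gives the time, the measured TCP pose, the force, the opening and the grip force at its end, in the units of the state.
- status.get_obs(): the state, without advancing time (a new reading comes with each control period).
- camera(name): name is "side" or "top" or "wrist"; returns a dict with "frame" (384x512x3 uint8, blue, green, red), "depth" (384x512 float32, m along the optical axis (not along the pixel's ray), 0 where there is no reading), "fx", "fy", "cx", "cy" (pixels), "dist" ([k1, k2, p1, p2, k3] as OpenCV has them; the pictures are not rectified), "extrinsics" (4x4, takes a point from camera to world coordinates); the wrist camera has in their place "hand_eye" (4x4, takes a point from camera to tool coordinates, whose origin is the TCP and whose axes are the flange's). Camera axes: x right, y down, z forward; pixel columns grow to the right and rows downward; lengths in m; the calibration is good to about 2 mm. A picture is of the moment at which its call begins: read the wrist's pose just before it.
- ctrl.hand_in(): hands the job in; it is judged then, once.
The state is a dict: "time_s": time; "q": joint angles; "dq": joint speeds; "joint_efforts": joint torques, N m; "eef_pos": TCP position; "eef_rot": TCP orientation; "wrist_force": force on the tool from outside, world axes, zero at the start; "torque": the same for the moment, N m; "opening": opening from 0.0 (shut) to 1.0 (fully open); "grasp_force": force on a finger pad.
Only numpy, scipy, OpenCV 4.12 (cv2) and the standard library are available. Lean on these libraries where they do the work, as an engineer would, in place of code of your own. Each camera call takes 0.05 s, during which the arm holds its last target. There are 200 camera calls.

## Working session

There is one attempt and no reset: what is moved stays moved. The work goes in short steps, Python scripts to look and compute and a shell command to move; the robot and the scene stay as the last step left them, time stands still between calls to the robot, and variables do not carry over. Pictures are saved under pics/ and viewed, at most 10 in all, crops included, and the job is handed in when it is done.

```bash
mkdir -p pics
cat > h.py <<'E'
import numpy as np, cv2
from bench import status, camera, ctrl
def world(c,u,v,d=None,T=None):
    K=np.array([[c['fx'],0,c['cx']],[0,c['fy'],c['cy']],[0,0,1.]])
    uv=np.stack([np.ravel(u),np.ravel(v)],-1).astype(np.float64).reshape(-1,1,2)
    n=cv2.undistortPoints(uv,K,np.array(c['dist'],float)).reshape(-1,2)
    if d is None: d=c['depth'][np.ravel(v).astype(int),np.ravel(u).astype(int)]
    p=np.c_[n*np.ravel(d)[:,None],np.ravel(d),np.ones(len(n))]
    T=np.array(c['extrinsics']) if T is None else T
    return (p@T.T)[:,:3]
E
python3 - <<'E'
from h import *
import pickle
o=status.get_obs();print(o['eef_pos'],o['eef_rot'],o['time_s'],o['opening'])
S={n:camera(n) for n in("side","top")}
pickle.dump(S,open('s.pkl','wb'))
for n in S: cv2.imwrite(f'pics/{n}.png',S[n]['frame']); print(n,np.round(S[n]['extrinsics'],3).tolist())
E
```

```text
[0.17444996 0.54731297 0.23038525] [-3.05781366e-04  1.53791441e-01  9.88102940e-01 -8.24135249e-04] 0.0 1.004997961199757
side [[0.954, -0.223, 0.202, 0.337], [-0.301, -0.724, 0.621, -0.572], [0.008, -0.653, -0.758, 0.885], [0.0, 0.0, 0.0, 1.0]]
top [[-0.001, -0.999, 0.054, 0.486], [-1.0, 0.002, 0.015, 0.019], [-0.015, -0.054, -0.998, 1.368], [0.0, 0.0, 0.0, 1.0]]
```

View pics/top.png

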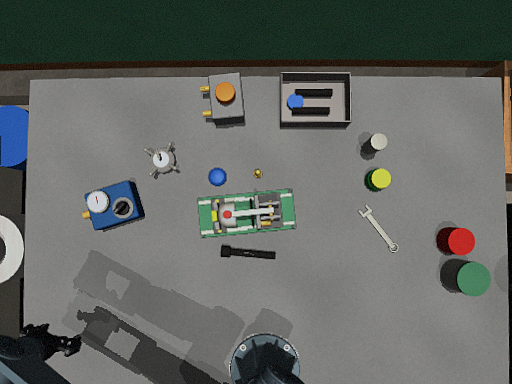

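View pics/side.png

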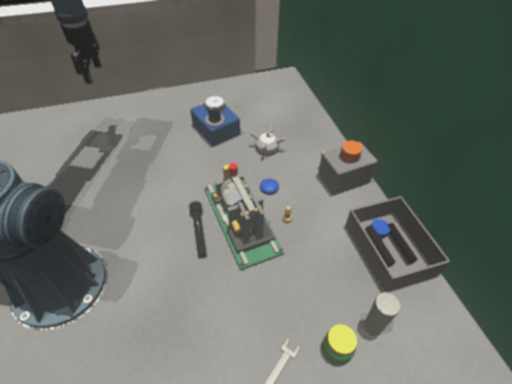

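The top view shows the clamp with its knob at about (227,214) and the bar pointing to image left (world +y). The bed spans about (198..296, 190..237), with the liner below it. The side view shows the same layout.

Run:
```python
from h import *
import pickle
S=pickle.load(open('s.pkl','rb'))
P={}
for n,(u0,u1,v0,v1) in dict(top=(190,305,180,245),side=(195,290,155,270)).items():
    c=S[n];vv,uu=np.mgrid[v0:v1,u0:u1];u=uu.ravel();v=vv.ravel()
    w=world(c,u,v);col=c['frame'][v,u].astype(int);hsv=cv2.cvtColor(c['frame'],cv2.COLOR_BGR2HSV)[v,u].astype(int)
    H,s,V=hsv.T
    g=(H>45)&(H<90)&(s>80)&(w[:,2]<.03)
    red=((H<8)|(H>172))&(s>130)&(V>80)
    yel=(H>20)&(H<35)&(s>120)
    r=cv2.minAreaRect(w[g][:,:2].astype(np.float32));print(n,'bed',r,g.sum(),np.median(w[g][:,2]))
    for k,m in(('red',red),('yel',yel)):
        a=w[m];print(k,m.sum(),'uv',u[m].mean(),v[m].mean(),np.round(a.min(0),3),np.round(np.median(a,0),3),np.round(a.max(0),3))
        t=a[a[:,2]>a[:,2].max()-.008];print('  top',len(t),t.mean(0).round(4))
    cv2.imwrite(f'pics/{n}c.png',cv2.resize(c['frame'][v0:v1,u0:u1],None,fx=5,fy=5,interpolation=cv2.INTER_CUBIC))
```

```text
top bed ((0.4977753460407257, 0.05945803225040436), (0.12938794493675232, 0.30930566787719727), 5.756466865539551) 1371 0.012252653004040548
red 47 uv 226.70212765957447 214.06382978723406 [0.485 0.099 0.175] [0.493 0.108 0.181] [0.502 0.12  0.186]
  top 38 [0.4938 0.1092 0.1825]
yel 108 uv 233.40740740740742 215.89814814814815 [ 0.441 -0.024  0.03 ] [0.485 0.144 0.135] [0.542 0.164 0.148]
  top 15 [0.486  0.1481 0.1428]
side bed ((0.4971454441547394, 0.04960821568965912), (0.12301843613386154, 0.2871813178062439), 5.973520755767822) 460 0.011440056068713733
red 41 uv 232.7560975609756 166.0 [0.484 0.099 0.176] [0.493 0.108 0.18 ] [0.502 0.12  0.184]
  top 41 [0.4926 0.1071 0.1801]
yel 58 uv 236.94827586206895 199.94827586206895 [ 0.44  -0.018  0.012] [0.472 0.018 0.069] [0.63  0.156 0.175]
  top 1 [0.4806 0.1121 0.1751]
```

View pics/topc.png

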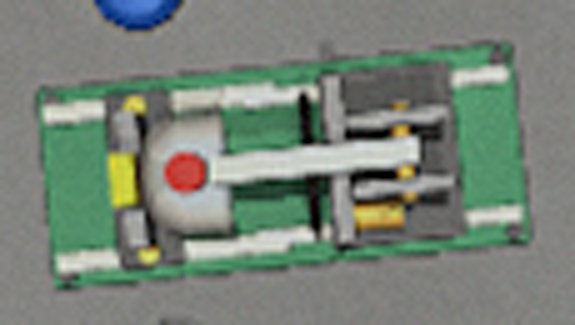

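The crop shows the bar running left, the knob at (187,172) and the yellow post just ahead at (122,178). The bed direction is d≈(-0.100, 0.995). The post centre lies about 109 mm along the bed, so the mouth is at about 52 mm and the carriage stroke is about 55 mm. I'll move above the knob now.

```bash
python3 -m handwheel '[[[0,-10,-7.5,0,0,0,15],[0,-15,-11,0,0,0,25],[0,-21,-15,0,0,0,35],[0,-27,-19.5,0,0,0,45],[0,-33,-24,0,0,0,55],[0,-38,-28,0,0,0,62],[0,-42,-31,0,0,0,66.6],[0,-43.75,-32.1,0,0,0,66.6],[0,-43.75,-32.1,0,0,0,66.6],[0,-43.75,-32.1,0,0,0,66.6]]]'
cat > rel.py <<'E'
from h import *
from scipy.spatial.transform import Rotation as R
o=status.get_obs();q=o['eef_rot'];M=R.from_quat([q[1],q[2],q[3],q[0]]).as_matrix()
p=np.array(o['eef_pos']);d=np.array([-.1003,.995,0])
print('t',o['time_s'],'p',p.round(4),'along',round(float((p-[.4997,.0396,0])@d),4),'F',np.round(o['wrist_force'],2),'Fd',round(float(np.dot(o['wrist_force'],d)),2),'open',round(o['opening'],3),o['grasp_force'])
print('knob in tool',(M.T@(np.array([.4935,.1085,.152])-p)).round(4),'x',M[:,0].round(3))
E
python3 rel.py
python3 - <<'E'
from h import *
import pickle
c=camera('wrist');cv2.imwrite('pics/w1.png',c['frame']);pickle.dump(c,open('w1.pkl','wb'));print(c['hand_eye'])
E
```

```text
time_s: 1.35
eef_pos: [0.4951, 0.1065, 0.2308]
eef_rot: [-0.0, 0.673, 0.74, -0.0]
wrist_force: [-0.2, 0.2, -0.3]
opening: 0.498
grasp_force: 0.0
t 1.35 p [0.4951 0.1065 0.2308] along 0.0671 F [-0.17  0.24 -0.27] Fd 0.25 open 0.498 0.0
knob in tool [ 0.0021 -0.0014  0.0788] x [-0.095  0.995 -0.   ]
[[ 1.89528942e-04 -9.47818615e-01 -3.18810032e-01  8.10435873e-02]
 [ 9.99999694e-01 -6.25340024e-05  7.80401339e-04 -4.31377097e-07]
 [-7.59615384e-04 -3.18810082e-01  9.47818313e-01 -1.43420456e-01]
 [ 0.00000000e+00  0.00000000e+00  0.00000000e+00  1.00000000e+00]]
```

View pics/w1.png

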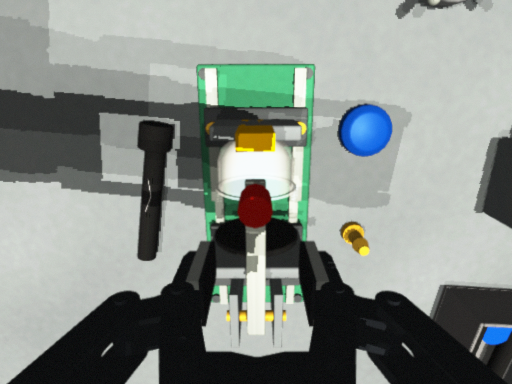

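The wrist view shows the knob at (255,205) centred between the fingers, and the post top at (255,138) behind the bowl's dome. I'll measure both here at the higher resolution.

Run:
```python
from h import *
import pickle
c=pickle.load(open('w1.pkl','rb'));T=np.array(c['hand_eye'])
hsv=cv2.cvtColor(c['frame'],cv2.COLOR_BGR2HSV)
for k,(u0,u1,v0,v1),m in(('red',(230,285,175,235),lambda H,s:((H<8)|(H>172))&(s>130)),('yel',(230,280,120,160),lambda H,s:(H>15)&(H<35)&(s>120))):
    vv,uu=np.mgrid[v0:v1,u0:u1];u=uu.ravel();v=vv.ravel();H,s,_=hsv[v,u].astype(int).T
    q=m(H,s);w=world(c,u[q],v[q],T=T);t=w[w[:,2]<np.percentile(w[:,2],3)+.004]
    print(k,q.sum(),len(t),'min',np.percentile(t,1,0).round(4),'max',np.percentile(t,99,0).round(4),'mean',t.mean(0).round(4))
```

```text
red 1210 889 min [-0.008  -0.0124  0.0474] max [0.0135 0.0089 0.0513] mean [ 0.0033 -0.0016  0.0481]
yel 1049 730 min [ 0.0353 -0.0156  0.0881] max [0.0489 0.013  0.0915] mean [ 0.0425 -0.0014  0.0887]
```

```bash
python3 -m handwheel '[[[0,0.28,-0.15,4,0,0,0.3],[0,0.28,-0.15,7.8,0,0,0.3],[0,0.28,-0.15,7.8,0,0,0.3],[-1,0.28,-0.15,7.8,0,0,0.3],[-1,0.28,-0.15,7.8,0,0,0.3],[-1,0.28,-0.15,7.8,0,0,0.3],[-1,0.28,-0.15,7.8,0,0,0.3],[-1,0.28,-0.15,7.8,0,0,0.3]]]'; python3 rel.py
```

```text
time_s: 2.4
eef_pos: [0.4931, 0.1118, 0.1549]
eef_rot: [0.001, 0.673, 0.74, 0.001]
wrist_force: [-2.9, 1.6, 6.6]
opening: 0.263
grasp_force: 59.4
t 2.4 p [0.4931 0.1118 0.1549] along 0.0725 F [-2.93  1.55  6.59] Fd 1.84 open 0.263 59.431800842285156
knob in tool [-0.0033  0.0001  0.0029] x [-0.094  0.996 -0.   ]
```

```bash
python3 -m handwheel '[[[-1,-0.15,0,-0.6,0,0,0],[-1,-0.35,0,-1.2,0,0,0],[-1,-0.65,0,-1.8,0,0,0],[-1,-0.9,0,-2.4,0,0,0],[-1,-1.25,0,-3.2,0,0,0],[-1,-1.25,0,-3.2,0,0,0],[-1,-1.25,0,-3.2,0,0,0]]]'; python3 rel.py;  python3 - <<'E'
from h import *
c=camera('wrist');cv2.imwrite('pics/w2.png',c['frame'])
E
```

```text
time_s: 3.28
eef_pos: [0.4942, 0.0989, 0.1855]
eef_rot: [0.001, 0.673, 0.74, 0.0]
wrist_force: [6.1, -0.4, -3.4]
opening: 0.258
grasp_force: 59.3
t 3.275 p [0.4942 0.0989 0.1855] along 0.0595 F [ 6.07 -0.4  -3.41] Fd -1.0 open 0.258 59.25172448158264
knob in tool [0.0097 0.0002 0.0335] x [-0.094  0.996 -0.001]
```

View pics/w2.png

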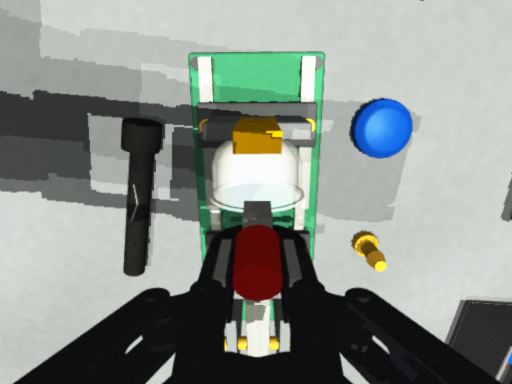

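The bar is lifted (TCP 31 mm up), and the knob at (257,262) is held square in the fingers. Next I'll draw the carriage forward towards contact.

```bash
python3 -m handwheel '[[[-1,0.4,0.03,0,0,0,0],[-1,1.2,0.03,0,0,0,0],[-1,2,0.03,0,0,0,0],[-1,2.8,0.03,0,0,0,0],[-1,3.5,0.03,0,0,0,0],[-1,4,0.03,0,0,0,0],[-1,4.2,0.03,0,0,0,0],[-1,4.2,0.03,0,0,0,0]]]'; python3 rel.py
```

```text
time_s: 4.32
eef_pos: [0.4899, 0.1414, 0.1854]
eef_rot: [0.0, 0.673, 0.74, 0.0]
wrist_force: [4.9, 0.5, -3.1]
opening: 0.261
grasp_force: 59.3
t 4.325 p [0.4899 0.1414 0.1854] along 0.1022 F [ 4.86  0.48 -3.14] Fd -0.01 open 0.261 59.32367384433746
knob in tool [-0.0331  0.0004  0.0334] x [-0.094  0.996  0.   ]
```

```bash
python3 -m handwheel '[[[-1,0.1,0,0,0,0,0],[-1,0.2,0,0,0,0,0],[-1,0.3,0,0,0,0,0],[-1,0.4,0,0,0,0,0],[-1,0.5,0,0,0,0,0],[-1,0.6,0,0,0,0,0],[-1,0.6,0,0,0,0,0],[-1,0.6,0,0,0,0,0]]]'; python3 rel.py
python3 -m handwheel '[[[-1,0.1,0,0,0,0,0],[-1,0.2,0,0,0,0,0],[-1,0.2,0,0,0,0,0],[-1,0.2,0,0,0,0,0]]]'; python3 rel.py
```

```text
time_s: 5.32
eef_pos: [0.4895, 0.1461, 0.1851]
eef_rot: [0.001, 0.673, 0.74, -0.0]
wrist_force: [6.2, -3.4, -5.1]
opening: 0.256
grasp_force: 59.2
t 5.325 p [0.4895 0.1461 0.1851] along 0.107 F [ 6.15 -3.37 -5.11] Fd -3.97 open 0.256 59.212769865989685
knob in tool [-0.0378  0.0005  0.0332] x [-0.094  0.996 -0.002]
time_s: 5.82
eef_pos: [0.4893, 0.1475, 0.1849]
eef_rot: [0.001, 0.673, 0.74, -0.001]
wrist_force: [6.9, -5.7, -5.9]
opening: 0.257
grasp_force: 59.1
t 5.825 p [0.4893 0.1475 0.1849] along 0.1084 F [ 6.92 -5.7  -5.95] Fd -6.37 open 0.257 59.093257784843445
knob in tool [-0.0391  0.0005  0.033 ] x [-0.094  0.996 -0.003]
```

```bash
python3 -m handwheel '[[[-1,0.1,0,0,0,0,0],[-1,0.2,0,0,0,0,0],[-1,0.3,0,0,0,0,0],[-1,0.4,0,0,0,0,0],[-1,0.4,0,0,0,0,0],[-1,0.4,0,0,0,0,0]]]'; python3 rel.py
```

```text
time_s: 6.58
eef_pos: [0.489, 0.1503, 0.1845]
eef_rot: [0.002, 0.673, 0.739, -0.002]
wrist_force: [7.6, -10.7, -9.2]
opening: 0.254
grasp_force: 59.1
t 6.575 p [0.489  0.1503 0.1845] along 0.1112 F [  7.6  -10.66  -9.17] Fd -11.37 open 0.254 59.14670526981354
knob in tool [-0.0419  0.0006  0.0327] x [-0.094  0.996 -0.005]
```

```bash
python3 -m handwheel '[[[-1,0.1,0,0,0,0,0],[-1,0.15,0,0,0,0,0],[-1,0.15,0,0,0,0,0],[-1,0.3,0,0.3,0,0,0],[-1,0.46,0,0.6,0,0,0],[-1,0.6,0,0.9,0,0,0],[-1,0.75,0,1.2,0,0,0],[-1,0.75,0,1.2,0,0,0]]]'; python3 rel.py
```

```text
time_s: 7.58
eef_pos: [0.4883, 0.1579, 0.173]
eef_rot: [0.002, 0.674, 0.739, -0.002]
wrist_force: [4.9, -9.4, -3.8]
opening: 0.261
grasp_force: 59.5
t 7.575 p [0.4883 0.1579 0.173 ] along 0.1188 F [ 4.92 -9.43 -3.84] Fd -9.88 open 0.261 59.459649324417114
knob in tool [-0.0495  0.0006  0.0212] x [-0.093  0.996 -0.005]
```

```bash
python3 -m handwheel '[[[-1,0.15,0,0,0,0,0],[-1,0.15,0,0,0,0,0],[-1,0.28,0,0.3,0,0,0],[-1,0.4,0,0.6,0,0,0],[-1,0.51,0,0.9,0,0,0],[-1,0.51,0,0.9,0,0,0]]]'; python3 rel.py
```

```text
time_s: 8.32
eef_pos: [0.4878, 0.1635, 0.1641]
eef_rot: [0.001, 0.673, 0.74, -0.001]
wrist_force: [5.8, -8.0, -4.3]
opening: 0.254
grasp_force: 59.9
t 8.325 p [0.4878 0.1635 0.1641] along 0.1245 F [ 5.78 -8.04 -4.26] Fd -8.57 open 0.254 59.86824095249176
knob in tool [-0.0553  0.0005  0.0123] x [-0.095  0.995 -0.004]
```

The TCP is only 9 mm above level, below the height at which the tooth clears the post. So the tooth is already behind the post. I'll lower the rest of the way.

```bash
python3 -m handwheel '[[[-1,0.08,0,0.3,0,0,0],[-1,0.14,0,0.6,0,0,0],[-1,0.18,0,0.9,0,0,0],[-1,0.18,0,0.9,0,0,0]]]'; python3 rel.py;  python3 - <<'E'
from h import *
c=camera('wrist');cv2.imwrite('pics/w3.png',c['frame'])
E
```

```text
time_s: 8.82
eef_pos: [0.4875, 0.1675, 0.1558]
eef_rot: [0.0, 0.673, 0.739, 0.0]
wrist_force: [0.9, -0.8, 3.8]
opening: 0.259
grasp_force: 61.7
t 8.825 p [0.4875 0.1675 0.1558] along 0.1285 F [ 0.92 -0.82  3.78] Fd -0.9 open 0.259 61.66819095611572
knob in tool [-0.0593  0.0005  0.0038] x [-0.093  0.996  0.   ]
```

View pics/w3.png

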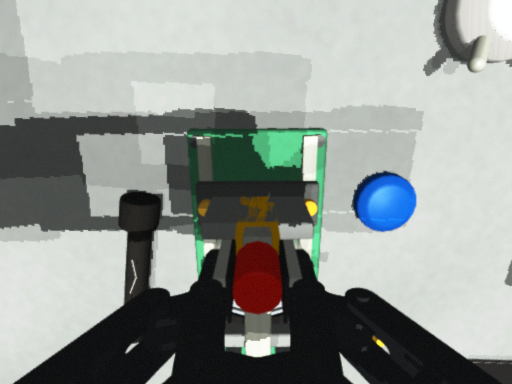

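The knob at (257,275) is now level, close behind the post and bar line, and the vertical force has turned upward (+3.8 N), so the bar is on its stop. I'll release and retreat.

```bash
python3 -m handwheel '[[[-0.2,0,0,0,0,0,0],[0,0,0,0,0,0,0],[0,0,0,0,0,0,0],[0,0,0,0,0,0,0],[0,0,0,-3,0,0,0],[0,0,0,-8,0,0,0],[0,-5,0,-12,0,0,0],[0,-5,0,-12,0,0,0],[0,-5,0,-12,0,0,0]]]'; python3 rel.py;  python3 - <<'E'
from h import *
c=camera('wrist');cv2.imwrite('pics/w4.png',c['frame'])
T=np.array(c['hand_eye']);hsv=cv2.cvtColor(c['frame'],cv2.COLOR_BGR2HSV)
H,s,V=[hsv[...,i].astype(int) for i in range(3)]
for k,m in(('red',((H<8)|(H>172))&(s>130)),('yel',(H>15)&(H<35)&(s>120))):
    m=m.copy();m[:,:200]=0;m[:,310:]=0
    v,u=np.nonzero(m&(c['depth']>0));w=world(c,u,v,T=T);t=w[w[:,2]<np.percentile(w[:,2],3)+.004]
    print(k,len(t),'min',np.percentile(t,1,0).round(4),'max',np.percentile(t,99,0).round(4),'mean',t.mean(0).round(4))
E
```

```text
time_s: 10.0
eef_pos: [0.4916, 0.1177, 0.2746]
eef_rot: [-0.001, 0.673, 0.739, -0.0]
wrist_force: [-0.2, 0.4, 0.3]
opening: 0.501
grasp_force: 0.0
t 10.0 p [0.4916 0.1177 0.2746] along 0.0785 F [-0.23  0.43  0.32] Fd 0.45 open 0.501 0.0
knob in tool [-0.0094  0.0012  0.1226] x [-0.093  0.996  0.001]
red 703 min [ 0.0332 -0.0096  0.0911] max [0.0543 0.0109 0.0946] mean [0.0439 0.0007 0.0926]
yel 20 min [-0.0782 -0.0193 -0.0287] max [0.0419 0.0206 0.1283] mean [-0.0113 -0.004   0.0962]
```

View pics/w4.png

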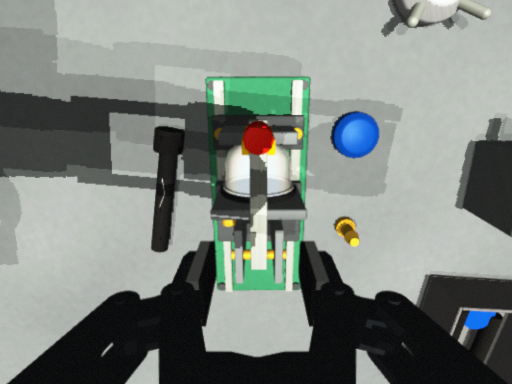

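The knob at (258,138) is past the post. Its top is at 0.182 m, level as at the start, and it has travelled 52.5 mm, which matches the caught position. The pad is on the bowl, and the nearby liner, cap and nozzle look undisturbed.

```bash
python3 -c "
from bench import ctrl; print(ctrl.hand_in())"
```

```text
the job is handed in; nothing more can be done
None
```

The clamp is shut and handed in at about 10 s: the bar sits level in the catch behind the post, the pad presses on the bowl, and the robot is clear. The arm's push along the slide read at most 11.4 N between moves, though I couldn't measure the force on the bowl and post directly.

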